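# Screw the lid onto the clamped sample jar by feel

### The arm

A 7-joint arm with a two-finger parallel gripper is mounted at the origin on a cart in front of the work surface, level with it; the furniture and walls round the work are solid. World frame = base frame: x ahead of the robot, y to its left, z up, the work surface at z = 0. Lengths are in m, angles in rad, forces in N, time in s.
With the tool pointing down it reaches from about 0.4 to 0.85 m from the base axis. Payload 10.4 kg.
Tool frame: the origin (TCP) lies at the very end of the fingers, on their centre line; the grasp point (between the pads) lies 19 mm behind it; z points along the fingers, y is the direction in which the jaws open and shut (so a half turn about z gives the same grasp; the last joint's range is limited). The gripper opens to 87 mm and grips with 3 to 60 N. Pads are 19 mm wide; open, the fingers measure 117 mm over their backs; the gripper's body (75 mm by 190 mm) begins 51 mm behind the grasp point.
Start: joints at [-1.27, 0.332, -0.065, 1.46, 0.022, 1.35, -0.088], TCP at [0.199, 0.593, 0.223] pointing down, gripper open.
Joint ranges: [-2.6, 2.6], [-0.5, 2.12], [-1.47, 1.34], [0.16, 2.42], [-1.27, 4.41], [0.06, 2.06], [-2.6, 2.6]. Speed limits (rad/s): [2.22, 2.22, 2.79, 2.79, 3.14, 3.14, 3.14].

### API

Orientations are given as a unit quaternion [x, y, z, w].
In Python, from bench import r gives the robot as it stands.
- The arm moves only by the tool move_arm, never from a script. Its argument "deltas" is a list of rows, each a list of 5 numbers: the gripper's target within -1 to 1 (fully open at 1, half-way at 0, shut at -1), then the shift along the tool's x, y, z as a fraction of full scale, then the turn about the tool's z as a fraction of full scale. A call has 1 to 12 rows; each row shifts and turns the commanded pose from where the row before left it, along the tool's axes as they then stand; what a row does not reach is not made up. Full scale, the value 1, is 2.5 cm for a shift and 90 degrees for a turn. A row lasts 1/12 s, in which the tool goes at most 41.7 mm and 7.16 degrees, less where a joint would pass 70% of its speed; a pose out of reach is approached as far as the arm can. A call with a number of a shift or a turn outside -1 to 1 is refused whole. A call with a gripper value outside its range is refused whole. The fingers move at their own pace and stop on an object; "squeeze" is the grip in N (left out, the last holds). Time passes only in rows, so rows that do not move let the fingers close. It gives the time, the measured TCP pose, the force and the opening at its end, in the units of the state.
- r.read_state(): the state, without advancing time (a new reading comes with each control period).
- r.camera(name): name is "side" or "top" or "wrist"; returns the picture (384x512x3 uint8, red, green, blue); there is no depth.
- r.camera_info(name): a dict with "K" (3x3 intrinsics, pixels), "R" (3x3) and "t" (3): a world point X has camera coordinates R X + t; the wrist camera has in their place "hand_eye" (4x4, takes a point from camera to tool coordinates, whose origin is the TCP and whose axes are the flange's). Camera axes: x right, y down, z forward; pixel columns grow to the right and rows downward; lengths in m; the calibration is good to about 2 mm. The wrist camera is an equidistant fisheye: a pixel r from the principal point sees the ray r / f radians off the axis. A picture is of the moment at which its call begins: read the wrist's pose just before it. camera_info takes no time and is no camera call.
- r.close_job(): hands the job in, once; it reports no verdict.
Trained networks look in the newest picture that a camera, given by its name, has taken for a name from the list of things; names that differ only in an ending like _2 or _b are one class to them, and where a whole thing is asked for, a point or a joint stands for the part that bears it (a point fixed in the world has none). Each returns a list of dicts, best first, with "confidence" (0 to 1); they miss things now and then, are a little off and sometimes report something else, mostly with a low value. They report only what shows in the picture. A call takes as long as a camera call.
- r.boxes_of(camera, label): "position" ([x, y, z] in m, in the coordinates of the camera as it stood for that picture, good to about 4 mm: the middle of the surface that is visible of it).
- r.tip_of(camera, label): "position" ([x, y, z] in m, in the coordinates of the camera as it stood for that picture, good to about 4 mm: a listed point, or the origin of a listed thing).
The state is a dict: "time": time; "joint_positions": joint angles; "joint_vel": joint speeds; "joint_torque": joint torques, N m; "ee_pos": TCP position; "eef_rot": TCP orientation; "ft_force": force on the tool from outside, world axes, zero at the start; "torque": the same for the moment, N m; "width": finger opening in m.
Only numpy, scipy, OpenCV 4.12 (cv2) and the standard library are available. Lean on these libraries where they do the work, as an engineer would, in place of code of your own. Each camera call takes 0.05 s, during which the arm holds its last target.

### The job

Close the amber sample jar with its blue screw lid: take the lid from the white disc, set it level on the neck and turn it backward (anticlockwise from above) under light pressure until it drops into the thread starts, then screw it clockwise until it is fully home on the rim. Do not cross-thread it, press hard or twist it hard against a stop, and leave the things round about where they are.

Things in the scene. Friction and masses are not known exactly. Their poses are not given: they have to be found in the camera images.
- jar_stand: weighted clamp stand, fixed: round aluminium base 102 mm across, 12 mm high, and a grey split collar (71 mm across, top 39 mm above the worktop; thumbscrew reaches 49 mm from the axis, below 36 mm) that holds the amber jar upright; neither turns with the lid. Origin at the middle of the base's underside, on the jar's axis; z up; x points to the thumbscrew
- jar_mouth (a point): centre of the open jar's rim, 82 mm above the worktop. Amber jar 57 mm across; its neck 44 mm across over the bare wall, 51 mm over the threads. z up, the other axes are the stand's and do not tell where the threads start
- thread_crest (a point): on the jar's axis, 2 mm below the rim, level with the crests of four equal coarse threads on the neck, a quarter turn apart, right-handed (clockwise from above goes down, 32 mm a turn). Each begins at a tapered start; the entry gap before it leans back, so lugs slip in only when turned anticlockwise. The angle of the starts differs every time and is not given
- lid_center (a point): centre of the blue ribbed screw lid, half-way up: 60 mm across, 20 mm high, open below, 30 to 60 g; it lies open side down on the white disc; z is its axis, up. Grip it across its diameter at any yaw. Its flat roof inside is 7 mm above this point and lands on the rim when the lid is home (this point is then 7 mm below jar_mouth). Four short lugs inside run in the threads; 3 to 8 N of push is enough
- lid_foot (a point): middle of the lid's open underside, 10 mm below lid_center. Set on the neck, the lugs rest on the crests, this point 7 mm below jar_mouth. Turned anticlockwise, at most a third of a turn, they run off the starts, drop 5 mm if let down, and meet a stop. Then clockwise the lid sinks 4.5 mm in 50 degrees, is home, and tightens in 15 more. Clockwise on the crests they ride over the starts
- clean_disc: white round disc, 110 mm across and 4 mm thick, fixed on the worktop; the lid lies on it. Origin at the middle of its underside
- vial_a: bystander: small glass vial with a white cap, 27 mm across, 66 mm high, standing; origin at its foot
- vial_b: bystander: small glass vial with a blue cap, 27 mm across, 66 mm high, standing; origin at its foot
- sample_cup: bystander: sample cup with a red lid, 62 mm across, 69 mm high, standing; origin at its foot
- tester: bystander: yellow hand-held tester lying flat, 36 x 186 x 23 mm, long along its y; origin at the middle of its underside
- steel_tweezers: bystander: steel tweezers lying flat, 12 x 118 x 8 mm, long along its y; origin at the middle of its underside

How it is judged:
On the way, in this order (a step that is already met when the one before it is completed fails the run):
1. the lid is lifted off the disc (height (world z) of lid_center above 0.04 m), for 0.1 s.
2. the lid has dropped into the thread starts, level and centred on the neck (horizontal distance between lid_center and jar_mouth below 0.003 m and z of lid_center in the frame of jar_mouth between -0.0055 and -0.0005 m and angle between lid_center's own z axis and vertical below 0.06 rad), for 0.1 s.
At the end, for the whole second after the job is handed in: The lid sits level (within 2 degrees) and centred (within 2 mm) on the jar, screwed fully home: its roof within 1 mm of the rim, the lid's centre at least 6 mm below the plane of the rim; the robot has let go (horizontal distance between lid_center and jar_mouth below 0.002 m and z of lid_center in the frame of jar_mouth below -0.006 m and angle between lid_center's own z axis and vertical below 0.035 rad); the robot touches nothing.
It fails at once if the lid is pressed on the crests of the threads with more than 35 N before it has dropped (contact force between lid and jar_stand above 35 N and z of lid_center in the frame of jar_mouth above 0.001 m).
It fails at once if the lid is forced before it is home: pressed or twisted against the threads until their contact forces add up to over 80 N (contact force between lid and jar_stand above 80 N and z of lid_center in the frame of jar_mouth above -0.006 m).
It fails at once if a bystander is pushed more than 20 mm (distance of any of vial_a, vial_b, sample_cup, tester, steel_tweezers from where it was at the start of the episode above 0.02 m).
It also fails if it takes over 72 s, if anything falls off the work surface, if the arm or the gripper's body presses on something with over 40 N, if the wrist force passes 120 N, or if a joint passes its speed limit or range.

## Working session

There is one attempt and no reset: what is moved stays moved. The work goes in short steps, Python scripts to look and compute and a tool call to move; the robot and the scene stay as the last step left them, time stands still between calls to the robot, and variables do not carry over. Pictures are saved under pics/ and viewed, and the job is handed in when it is done.

Besides the shell and the picture viewer there is one more tool, called in YAML: its name, and indented under it one key for each argument. move_arm: Moves the arm, as the interface text tells. Shift numbers are shares of 2.5 cm and turn numbers shares of 90 degrees, none past 1 either way. Its arguments: {"type":"object","properties":{"deltas":{"type":"array","items":{"type":"array","items":{"type":"number"}}},"squeeze":{"type":"number"}},"required":["deltas"]}

```bash
ls; mkdir -p pics; cat > h.py <<'E'
import numpy as np, cv2
from bench import r
from scipy.spatial.transform import Rotation as Ro
def snap(c,fn):
    im=r.camera(c); cv2.imwrite('pics/'+fn,cv2.cvtColor(np.asarray(im),cv2.COLOR_RGB2BGR)); return im
def towrld(c,p):
    i=r.camera_info(c)
    if c=='wrist':
        s=r.read_state(); H=np.array(i['hand_eye']); q=H[:3,:3]@p+H[:3,3]
        return Ro.from_quat(s['eef_rot']).as_matrix()@q+np.array(s['ee_pos'])
    return np.array(i['R']).T@(np.array(p)-np.array(i['t']))
def st():
    s=r.read_state(); print({k:np.round(v,4).tolist() for k,v in s.items()})
E
python3 - <<'E'
from h import *
np.set_printoptions(precision=4,suppress=True)
st()
for c in ['top','side']:
    snap(c,c+'0.png')
    for l in ['lid_center','jar_mouth','jar_stand','clean_disc']:
        d=r.tip_of(c,l)
        for x in d[:2]: print(c,l,round(x['confidence'],2),towrld(c,x['position']))
for l in ['vial_a','sample_cup','tester','steel_tweezers']:
    for x in r.tip_of('top',l)[:3]: print(l,round(x['confidence'],2),towrld('top',x['position']))
st()
E
```

```text
pics
{'time': 0.0, 'joint_positions': [-1.2696, 0.3329, -0.0647, 1.461, 0.0216, 1.3499, -0.0885], 'joint_vel': [-0.0001, 0.0008, 0.0007, -0.0014, 0.0004, 0.0009, 0.0012], 'joint_torque': [-0.0008, -62.3258, 0.0241, -38.9911, -0.0613, 0.0398, 0.0002], 'ee_pos': [0.1987, 0.5921, 0.2217], 'eef_rot': [0.1612, 0.9869, -0.0007, -0.0001], 'ft_force': [-0.5671, 0.5819, 0.5203], 'torque': [-0.0154, 0.0275, 0.0286], 'width': 0.0867}
top lid_center 0.6 [ 0.4962 -0.1401  0.0164]
top lid_center 0.39 [0.5126 0.1167 0.0019]
top jar_mouth 0.96 [0.5158 0.1166 0.0774]
top jar_stand 0.83 [ 0.5101  0.1162 -0.003 ]
top clean_disc 0.83 [ 0.5021 -0.135   0.0018]
side lid_center 0.86 [ 0.5014 -0.1376  0.0177]
side jar_mouth 0.73 [0.5186 0.1145 0.0854]
side jar_mouth 0.49 [ 0.5055 -0.1359  0.0011]
side jar_stand 0.74 [ 0.5182  0.1194 -0.001 ]
side clean_disc 0.76 [ 0.5039 -0.135   0.001 ]
vial_a 0.64 [0.6762 0.1613 0.0023]
vial_a 0.58 [0.6595 0.2058 0.0012]
sample_cup 0.61 [ 0.6746 -0.3385  0.0005]
tester 0.58 [ 0.6193 -0.1922 -0.0011]
tester 0.57 [ 0.4967 -0.1411  0.0055]
steel_tweezers 0.42 [ 0.5097 -0.4099 -0.0006]
{'time': 0.7, 'joint_positions': [-1.2696, 0.3322, -0.0647, 1.4601, 0.0216, 1.3499, -0.0885], 'joint_vel': [-0.0005, 0.0013, -0.0004, -0.0008, 0.0009, -0.0011, 0.0008], 'joint_torque': [-0.0009, -62.2896, 0.024, -39.0075, -0.0612, 0.0316, 0.0], 'ee_pos': [0.1988, 0.5925, 0.2226], 'eef_rot': [0.1612, 0.9869, 0.0, 0.0], 'ft_force': [0.5408, 0.024, -0.8005], 'torque': [0.0298, 0.0245, 0.0095], 'width': 0.0868}
```

View pics/top0.png

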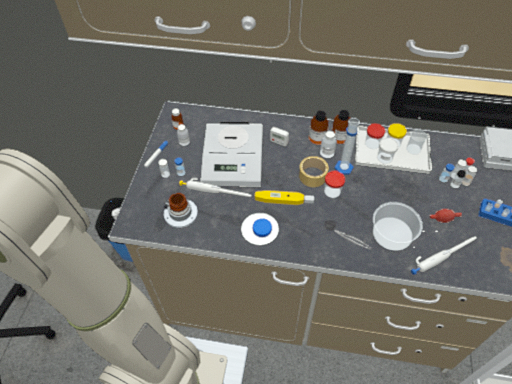

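View pics/side0.png

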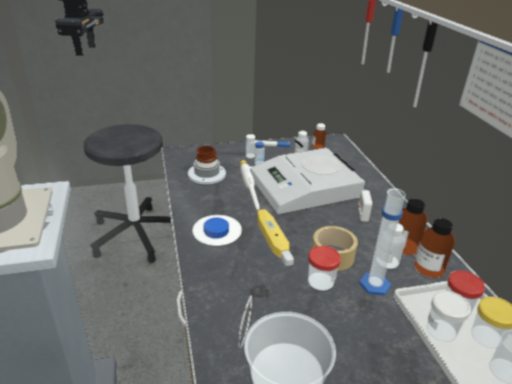

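move_arm:
  deltas:
    - [1, -0.5, -0.39, 0, 0]
    - [1, -1, -0.78, 0, 0]
    - [1, -1, -0.78, 0, 0]
    - [1, -1, -0.78, 0, 0]
    - [1, -1, -0.78, 0, 0]
    - [1, -1, -0.78, 0, 0]
    - [1, -1, -0.78, 0, 0]
    - [1, -1, -0.78, 0, 0]
    - [1, -1, -0.78, 0, 0]
    - [1, -1, -0.78, 0, 0]
    - [1, -0.5, -0.39, 0, 0]
    - [1, 0, 0, 0, 0]

```text
time: 1.7
ee_pos: [0.3765, 0.3245, 0.2229]
eef_rot: [0.164, 0.986, 0.0, 0.001]
ft_force: [-0.3, 0.3, -0.7]
width: 0.087
```

```bash
python3 - <<'E'
from h import *
st(); print(r.camera_info('wrist'))
E
```

```text
{'time': 1.7, 'joint_positions': [-0.9305, 0.0451, 0.1307, 1.7981, -0.0051, 1.2981, 0.4425], 'joint_vel': [-0.0375, 0.0164, -0.0599, -0.0144, -0.0204, -0.0044, -0.0576], 'joint_torque': [0.1184, -41.3458, 0.2526, -38.1215, -0.1345, 0.0885, 0.7822], 'ee_pos': [0.3765, 0.3245, 0.2229], 'eef_rot': [0.1641, 0.9864, 0.0, 0.0006], 'ft_force': [-0.3378, 0.2924, -0.6678], 'torque': [0.0138, -0.0045, -0.0417], 'width': 0.087}
{'K': array([[297.31863964,   0.        , 247.41290986],
       [  0.        , 297.31863964, 196.03195104],
       [  0.        ,   0.        ,   1.        ]]), 'hand_eye': array([[ 2.89286311e-04, -9.53939545e-01, -2.99998768e-01,
         8.31536376e-02],
       [ 9.99999926e-01,  1.99745038e-04,  3.29140013e-04,
        -1.27958423e-04],
       [-2.54056409e-04, -2.99998841e-01,  9.53939532e-01,
        -1.61936760e-01],
       [ 0.00000000e+00,  0.00000000e+00,  0.00000000e+00,
         1.00000000e+00]])}
```

move_arm:
  deltas:
    - [1, 0, 0, 0, 0.079]
    - [1, 0, 0, 0, 0.079]
    - [1, 0, 0, 0, 0.079]
    - [1, 0, 0, 0, 0.079]
    - [1, 0, 0, 0, 0.079]
    - [1, 0, 0, 0, 0.079]
    - [1, 0, 0, 0, 0.079]
    - [1, 0, 0, 0, 0.079]
    - [1, 0, 0, 0, 0.079]
    - [1, 0, 0, 0, 0.079]
    - [1, 0, 0, 0, 0]

```text
time: 2.62
ee_pos: [0.3734, 0.3288, 0.2226]
eef_rot: [0.707, 0.707, 0.0, -0.0]
ft_force: [-0.0, -0.2, -0.9]
width: 0.087
```

move_arm:
  deltas:
    - [1, -0.45, 0.3, 0, 0]
    - [1, -0.85, 0.57, 0, 0]
    - [1, -0.85, 0.57, 0, 0]
    - [1, -0.85, 0.57, 0, 0]
    - [1, -0.85, 0.57, 0, 0]
    - [1, -0.85, 0.57, 0, 0]
    - [1, -0.85, 0.57, 0, 0]
    - [1, -0.85, 0.57, 0, 0]
    - [1, -0.85, 0.57, 0, 0]
    - [1, -0.85, 0.57, 0, 0]
    - [1, -0.45, 0.3, 0, 0]
    - [1, 0, 0, 0, 0]

```text
time: 3.62
ee_pos: [0.5197, 0.1124, 0.2226]
eef_rot: [0.705, 0.709, -0.0, 0.001]
ft_force: [-0.8, -1.0, -0.1]
width: 0.0872
```

```bash
python3 - <<'E'
from h import *
np.set_printoptions(precision=4,suppress=True)
snap('wrist','w1.png')
for l in ['jar_mouth','jar_stand','lid_center','thread_crest']:
    for x in r.tip_of('wrist',l)[:2]: print(l,round(x['confidence'],2),towrld('wrist',x['position']))
st()
E
```

```text
jar_mouth 0.79 [0.5142 0.1204 0.0851]
jar_stand 0.76 [0.5168 0.1183 0.0037]
lid_center 0.68 [ 0.4969 -0.1365  0.0171]
lid_center 0.41 [ 0.4963 -0.1241 -0.0014]
thread_crest 0.79 [0.5165 0.1204 0.0808]
{'time': 3.8667, 'joint_positions': [-0.6748, 0.1194, 0.4009, 1.7303, -0.0488, 1.3018, -0.2539], 'joint_vel': [-0.0003, -0.0011, 0.0024, 0.0007, 0.0013, -0.0001, -0.0026], 'joint_torque': [0.4415, -42.7235, 2.4121, -38.5462, -0.0415, 0.0155, 0.0328], 'ee_pos': [0.5178, 0.1167, 0.2225], 'eef_rot': [0.7037, 0.7105, 0.0001, -0.0003], 'ft_force': [-0.3957, -0.2528, -0.1451], 'torque': [-0.0655, 0.0532, -0.0201], 'width': 0.087}
```

View pics/w1.png

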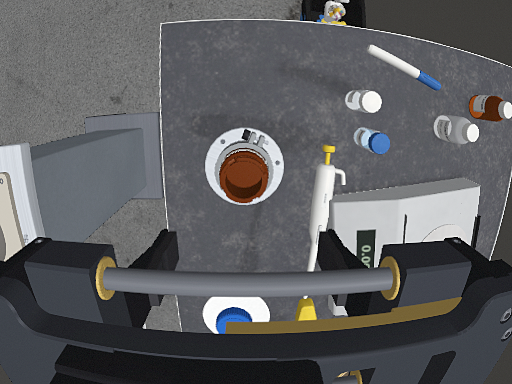

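```bash
python3 - <<'E'
import cv2
im=cv2.imread('pics/w1.png')[115:215,195:295]
cv2.imwrite('pics/w1c.png',cv2.resize(im,None,fx=6,fy=6,interpolation=cv2.INTER_CUBIC))
E
```

```text
(no output)
```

View pics/w1c.png

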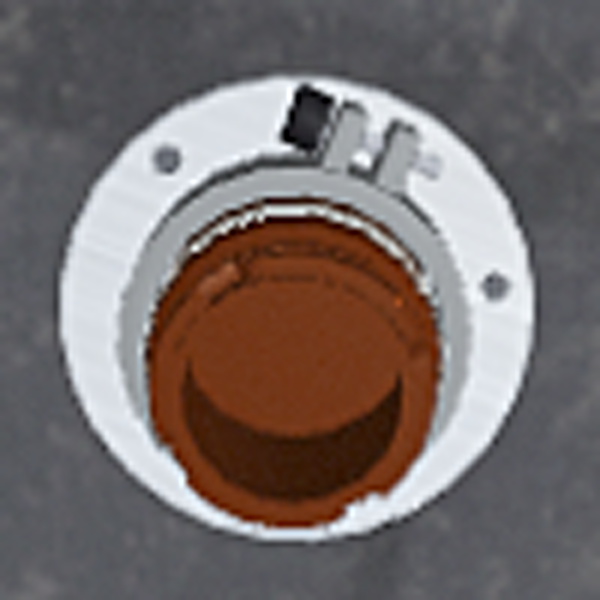

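```bash
cat >> h.py <<'E'
from scipy.optimize import least_squares
def proj(c,X,s):
    i=r.camera_info(c); K=np.array(i['K']); X=np.atleast_2d(X)
    if c=='wrist':
        Rt=Ro.from_quat(s['eef_rot']).as_matrix(); H=np.array(i['hand_eye'])
        Y=(X-np.array(s['ee_pos']))@Rt; C=(Y-H[:3,3])@H[:3,:3]
        rr=np.hypot(C[:,0],C[:,1]); th=np.arctan2(rr,C[:,2]); u=C[:,:2]/rr[:,None]*th[:,None]
        return u*K[0,0]+K[:2,2]
    C=X@np.array(i['R']).T+np.array(i['t']); p=C@K.T; return p[:,:2]/p[:,2:]
A=np.linspace(0,2*np.pi,721)[:-1]
def outline(c,s,x,y,circs):
    P=[proj(c,np.c_[x+R*np.cos(A),y+R*np.sin(A),0*A+z],s) for R,z in circs]
    return cv2.convexHull(np.vstack(P).astype(np.float32))[:,0]
def fit(c,s,pts,x0,circs,trim=1.5):
    def d(p):
        h=outline(c,s,p[0],p[1],circs).reshape(-1,1,2)
        return np.array([cv2.pointPolygonTest(h,(float(a),float(b)),True) for a,b in pts])
    o=least_squares(d,x0,loss='soft_l1',f_scale=.5,diff_step=1e-3)
    return o.x,np.sqrt(np.mean(d(o.x)**2)),d(o.x).mean()
def blobpts(m,seed):
    m=m.astype(np.uint8); n,l,stt,ce=cv2.connectedComponentsWithStats(m)
    k=np.argmin([np.hypot(*(ce[j]-seed))+(1e3 if stt[j][4]<60 else 0) for j in range(1,n)])+1
    cs,_=cv2.findContours((l==k).astype(np.uint8),cv2.RETR_EXTERNAL,cv2.CHAIN_APPROX_NONE)
    c=max(cs,key=cv2.contourArea); h=cv2.convexHull(c)[:,0].astype(float); print('blob',stt[k],ce[k]); return h
E
python3 - <<'E'
from h import *
np.set_printoptions(precision=4,suppress=True)
s=r.read_state()
im=cv2.imread('pics/w1.png'); hsv=cv2.cvtColor(im,cv2.COLOR_BGR2HSV)
V=im.max(2).astype(int)
m=np.zeros(V.shape,bool); m[110:215,195:295]=((hsv[...,2]>140)|((hsv[...,1]>140)))[110:215,195:295]
h=blobpts(m,(244,168)); 
print('base',fit('wrist',s,h,[.516,.118],[(.051,.012),(.051,0)]), fit('wrist',s,h,[.516,.118],[(.051,.012)]))
m=np.zeros(V.shape,bool); m[110:215,195:295]=(hsv[...,1]>140)[110:215,195:295]
h=blobpts(m,(244,180)); 
for cs in [[(.0255,.08),(.0285,.06)]]:
  print('jar',fit('wrist',s,h,[.516,.118],cs))
E
```

```text
blob [ 205  128   79   77 4448] [243.8444 167.0794]
base (array([0.513 , 0.1213]), np.float64(0.3792306913938832), np.float64(0.3348593245942193)) (array([0.513 , 0.1215]), np.float64(0.2663927403818098), np.float64(0.23542522240231775))
blob [ 220  151   48   52 1973] [243.2818 176.2428]
jar (array([0.5128, 0.1219]), np.float64(0.7802343874570481), np.float64(0.6999725143220838))
```

```bash
python3 - <<'E'
from h import *
np.set_printoptions(precision=4,suppress=True)
s=None
for c,jx,lx,win,lwin in [('top',(180,210),(262,228),(160,190,200,230),(235,205,290,250)),('side',(206,170),(217,229),(185,145,230,185),(190,210,245,250))]:
    im=cv2.imread(f'pics/{c}0.png'); hsv=cv2.cvtColor(im,cv2.COLOR_BGR2HSV)
    print(c,proj(c,[.513,.1215,.082],s),proj(c,[.513,.1215,0],s),proj(c,[.5,-.138,.024],s))
    w=np.zeros(im.shape[:2],bool); a=lwin; w[a[1]:a[3],a[0]:a[2]]=1
    h=blobpts(w&(hsv[...,1]>120)&(abs(hsv[...,0].astype(int)-110)<20),lx)
    print('lid',fit(c,s,h,[.5,-.138],[(.03,.024),(.03,.004)]))
    h=blobpts(w&((hsv[...,2]>150)|(hsv[...,1]>120)),lx)
    print('disc',fit(c,s,h,[.5,-.138],[(.055,.004)]))
    i=np.array(r.camera_info(c)['R']).T; print('campos',-i@np.array(r.camera_info(c)['t']))
    for nm,wn in [('j',(jx[0]-25,jx[1]-35,jx[0]+25,jx[1]+25)),('l',lwin)]:
        cr=im[wn[1]:wn[3],wn[0]:wn[2]]; cv2.imwrite(f'pics/{c}_{nm}c.png',cv2.resize(cr,None,fx=8,fy=8,interpolation=cv2.INTER_CUBIC))
a=cv2.imread('pics/top_jc.png');b=cv2.imread('pics/side_jc.png')
cv2.imwrite('pics/jc.png',np.hstack([a,b])[:600,:800])
E
```

```text
top [[175.1439 198.8821]] [[179.1605 214.2373]] [[261.3174 225.1009]]
blob [253 219  19  18 268] [261.7313 227.2724]
lid (array([ 0.5034, -0.138 ]), np.float64(1.521068322903895), np.float64(1.2161088029366427))
blob [241 213  38  32 963] [259.4663 228.4341]
disc (array([ 0.5012, -0.1323]), np.float64(0.5192815215577772), np.float64(-0.4988878013510964))
campos [-0.2246 -0.2594  1.194 ]
side [[204.2838 148.0988]] [[205.1332 174.62  ]] [[215.742  223.2493]]
blob [204 218  24  20 379] [215.971  227.3325]
lid (array([ 0.5036, -0.1339]), np.float64(2.234183212072019), np.float64(1.707974075893901))
blob [ 192  215   50   31 1221] [216.6544 229.7568]
disc (array([ 0.5023, -0.1357]), np.float64(0.8414186176998273), np.float64(-0.7343648995385539))
campos [ 0.3744 -0.9517  0.635 ]
```

View pics/jc.png

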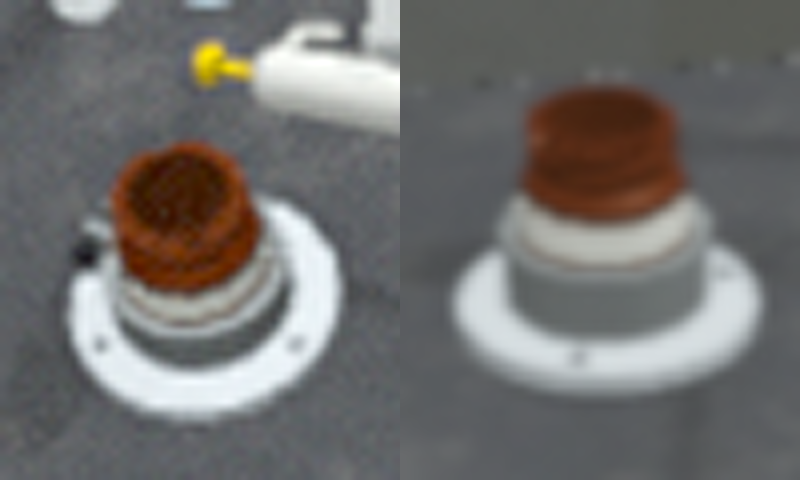

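move_arm:
  deltas:
    - [1, -0.4, -0.07, 0, 0.006]
    - [1, -0.97, -0.07, 0, 0]
    - [1, -0.97, -0.07, 0, 0]
    - [1, -0.97, -0.07, 0.1, 0]
    - [1, -0.97, -0.07, 0.2, 0]
    - [1, -0.97, -0.07, 0.2, 0]
    - [1, -0.97, -0.07, 0.2, 0]
    - [1, -0.97, -0.07, 0.2, 0]
    - [1, -0.97, -0.07, 0.2, 0]
    - [1, -0.97, -0.07, 0.2, 0]
    - [1, -0.97, -0.02, 0.1, 0]
    - [1, 0, 0, 0, 0]

```text
time: 4.87
ee_pos: [0.4981, -0.1423, 0.1873]
eef_rot: [0.71, 0.704, -0.001, 0.0]
ft_force: [-0.4, -0.5, -0.3]
width: 0.0873
```

```bash
python3 - <<'E'
from h import *
np.set_printoptions(precision=4,suppress=True)
r.camera('wrist');r.camera('wrist')
s=r.read_state();snap('wrist','w2.png')
im=cv2.imread('pics/w2.png')
st()
p=proj('wrist',[.5,-.138,.014],s)[0]; print(p)
for l in ['lid_center','clean_disc']:
    for x in r.tip_of('wrist',l)[:2]: print(l,round(x['confidence'],2),towrld('wrist',x['position']))
x,y=p.astype(int)
cv2.imwrite('pics/w2c.png',cv2.resize(im[max(0,y-50):y+50,x-60:x+60],None,fx=6,fy=6,interpolation=cv2.INTER_CUBIC))
E
```

```text
{'time': 5.0167, 'joint_positions': [-0.3879, 0.1199, 0.6159, 1.8188, -0.074, 1.2258, 0.2466], 'joint_vel': [-0.0156, -0.002, -0.0175, -0.0009, -0.0027, -0.0013, -0.0042], 'joint_torque': [1.4539, -37.2962, 4.1435, -37.4122, 0.1074, 0.0419, 0.0893], 'ee_pos': [0.4994, -0.1368, 0.1876], 'eef_rot': [0.7082, 0.706, 0.0002, -0.0002], 'ft_force': [0.9026, 0.8759, -0.2161], 'torque': [-0.0395, 0.0421, 0.0316], 'width': 0.0871}
[248.43   177.5813]
lid_center 0.56 [ 0.4987 -0.1399  0.0194]
```

View pics/w2c.png

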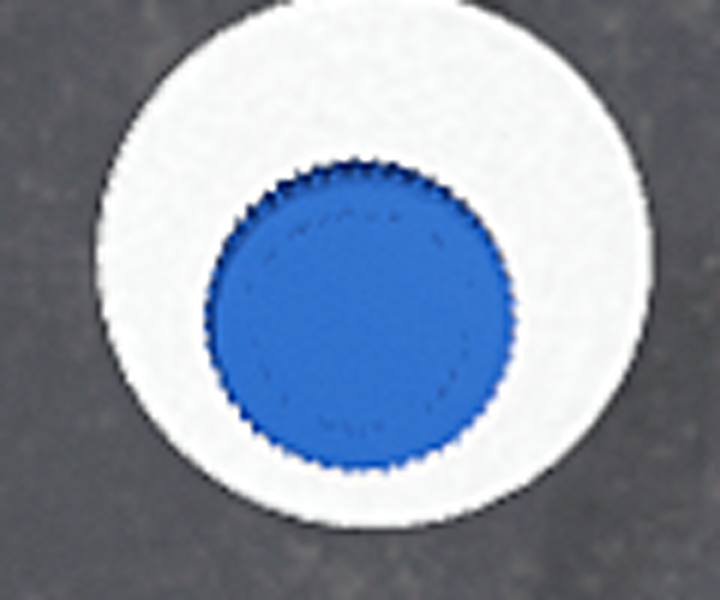

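```bash
python3 - <<'E'
from h import *
np.set_printoptions(precision=4,suppress=True)
S=[]
for k in range(3):
    s=r.read_state();S.append(np.r_[s['ee_pos'],s['eef_rot']]);snap('wrist','w3.png')
im=cv2.imread('pics/w3.png');hsv=cv2.cvtColor(im,cv2.COLOR_BGR2HSV)
print(np.array(S))
sm=dict(s); sm['ee_pos']=np.mean(S,0)[:3]
w=np.zeros(im.shape[:2],bool); w[115:245,180:320]=1
for th in (80,120):
  h=blobpts(w&(hsv[...,1]>th)&(abs(hsv[...,0].astype(int)-110)<20),(248,178))
  print('lid',fit('wrist',sm,h,[.5,-.138],[(.03,.024),(.03,.004)]))
h=blobpts(w&((hsv[...,2]>150)|(hsv[...,1]>120)),(248,170))
print('disc',fit('wrist',sm,h,[.5,-.138],[(.055,.004),(.055,0)]))
E
```

```text
[[ 0.4998 -0.136   0.1876  0.7076  0.7066  0.0003 -0.0001]
 [ 0.4998 -0.136   0.1876  0.7076  0.7066  0.0002 -0.0001]
 [ 0.4998 -0.1361  0.1876  0.7076  0.7066  0.0002 -0.0001]]
blob [ 221  155   52   52 2064] [246.8285 180.7398]
lid (array([ 0.4982, -0.1396]), np.float64(1.1112186049761588), np.float64(1.0101638514365687))
blob [ 222  155   51   52 2043] [246.8468 180.723 ]
lid (array([ 0.4995, -0.1385]), np.float64(1.2616932345252063), np.float64(1.1040040309601857))
blob [ 204  127   92   89 6510] [249.3192 170.8797]
disc (array([ 0.5019, -0.1323]), np.float64(0.23642806930314061), np.float64(-0.20520964757477192))
```

```bash
cat >> h.py <<'E'
def fitb(c,s,pts,x0,circs):
    def d(p):
        h=outline(c,s,p[0]/100,p[1]/100,circs).reshape(-1,1,2)
        return np.array([cv2.pointPolygonTest(h,(float(a),float(b)),True) for a,b in pts])-p[2]
    o=least_squares(d,[x0[0]*100,x0[1]*100,0.5],loss='soft_l1',f_scale=.5,diff_step=1e-3,x_scale=[.1,.1,.5])
    return o.x[:2]/100,o.x[2],np.sqrt(np.mean(d(o.x)**2))
E
python3 - <<'E'
from h import *
np.set_printoptions(precision=4,suppress=True)
def hull(fn,win,kind):
    im=cv2.imread(fn);hsv=cv2.cvtColor(im,cv2.COLOR_BGR2HSV)
    w=np.zeros(im.shape[:2],bool); w[win[1]:win[3],win[0]:win[2]]=1
    H=hsv[...,0].astype(int);S=hsv[...,1];V=hsv[...,2]
    m={'lid':(S>100)&(abs(H-110)<20),'disc':(V>150)|(S>120),'base':(V>140)|(S>140)}[kind]
    return blobpts(w&m,((win[0]+win[2])/2,(win[1]+win[3])/2))
s=r.read_state()
lc=[(.03,.024),(.03,.004)]
h=hull('pics/w3.png',(180,115,320,245),'lid'); print('lid w',fitb('wrist',s,h,[.5,-.138],lc),fitb('wrist',s,h,[.5,-.138],[(.029,.024)]))
h=hull('pics/w3.png',(180,115,320,245),'disc'); print('disc w',fitb('wrist',s,h,[.5,-.138],[(.055,.004)]))
for c,lw,jw in [('top',(235,205,290,250),(160,190,200,230)),('side',(190,210,245,250),(185,145,230,186))]:
    h=hull(f'pics/{c}0.png',lw,'lid'); print('lid',c,fitb(c,s,h,[.5,-.138],lc))
    h=hull(f'pics/{c}0.png',lw,'disc'); print('disc',c,fitb(c,s,h,[.5,-.138],[(.055,.004)]))
    h=hull(f'pics/{c}0.png',jw,'base'); 
    # only lower part of base outline
    yc=proj(c,[.513,.1215,.012],s)[0][1]; h=h[h[:,1]>yc]; print('base',c,len(h),fitb(c,s,h,[.513,.12],[(.051,.012),(.051,0)]))
s1=dict(s);s1['ee_pos']=np.array([.5178,.1167,.2225]);s1['eef_rot']=[.7037,.7105,.0001,-.0003]
h=hull('pics/w1.png',(195,110,295,215),'base'); print('base w1',fitb('wrist',s1,h,[.513,.12],[(.051,.012)]))
E
```

```text
blob [ 222  155   51   52 2055] [246.8428 180.6594]
lid w (array([ 0.499 , -0.1396]), np.float64(1.1631508510735797), np.float64(0.2536869717313482)) (array([ 0.4989, -0.1383]), np.float64(-0.33956666224411414), np.float64(0.43596876062884093))
blob [ 204  127   92   89 6510] [249.3192 170.8797]
disc w (array([ 0.5018, -0.1324]), np.float64(-0.2419757058643004), np.float64(0.09821958618177151))
blob [253 219  19  18 274] [261.7518 227.3102]
lid top (array([ 0.4991, -0.1396]), np.float64(1.2887796983960331), np.float64(0.20682690990637276))
blob [241 213  38  32 963] [259.4663 228.4341]
disc top (array([ 0.5011, -0.132 ]), np.float64(-0.5057486882073714), np.float64(0.12057349436807797))
blob [163 193  35  35 718] [179.8844 210.5432]
base top 13 (array([0.5191, 0.1197]), np.float64(-0.2050805486558104), np.float64(0.14850875867136534))
blob [204 218  24  20 401] [215.8105 227.3217]
lid side (array([ 0.4999, -0.1393]), np.float64(1.7698648790446558), np.float64(0.18957620461409355))
blob [ 192  215   50   31 1221] [216.6544 229.7568]
disc side (array([ 0.5026, -0.1338]), np.float64(-0.8233468272891973), np.float64(0.11969311609339305))
blob [188 147  38  37 713] [206.5372 166.5568]
base side 10 (array([0.518 , 0.1253]), np.float64(-0.09173322485725242), np.float64(0.09896852647676485))
blob [ 205  128   79   77 4448] [243.8444 167.0794]
base w1 (array([0.513 , 0.1216]), np.float64(0.23921753295737208), np.float64(0.11924116495228476))
```

move_arm:
  deltas:
    - [1, -0.12, -0.04, 0.5, 0]
    - [1, 0, 0, 1, 0]
    - [1, 0, 0, 1, 0]
    - [1, 0, 0, 1, 0]
    - [1, 0, 0, 1, 0]
    - [1, 0, 0, 1, 0]
    - [1, 0, 0, 0.7, 0]
    - [1, 0, 0, 0.4, 0]
    - [1, 0, 0, 0.3, 0]
    - [1, 0, 0, 0.2, 0]
    - [1, 0, 0, 0, 0]
    - [1, 0, 0, 0, 0]

```text
time: 6.27
ee_pos: [0.4991, -0.1402, 0.0107]
eef_rot: [0.708, 0.706, 0.0, 0.0]
ft_force: [0.1, 0.5, -0.2]
width: 0.0871
```

```bash
python3 - <<'E'
from h import *
snap('wrist','w4.png'); st()
E
```

```text
{'time': 6.3167, 'joint_positions': [-0.3029, 0.3693, 0.5648, 1.9784, -0.2577, 0.8624, 0.3971], 'joint_vel': [-0.0022, -0.0036, 0.0018, -0.0, -0.0013, -0.001, 0.0015], 'joint_torque': [-0.0123, -46.8673, 7.7415, -29.0405, -0.0494, 0.0594, 0.0104], 'ee_pos': [0.4993, -0.1403, 0.0109], 'eef_rot': [0.7083, 0.7059, 0.0005, 0.0005], 'ft_force': [-0.5675, 0.248, 0.4489], 'torque': [-0.1536, 0.0722, 0.0199], 'width': 0.087}
```

View pics/w4.png

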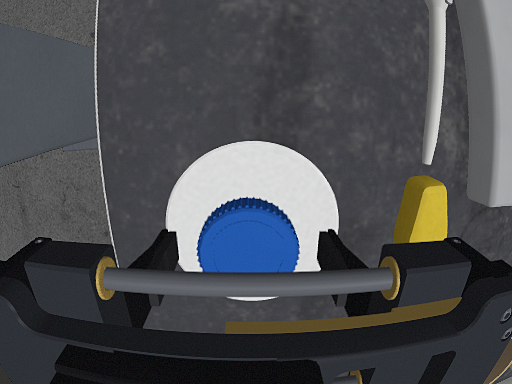

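move_arm:
  deltas:
    - [-1, 0.04, 0, 0, 0]
    - [-1, 0, 0, 0, 0]
    - [-1, 0, 0, 0, 0]
    - [-1, 0, 0, 0, 0]
    - [-1, 0, 0, 0, 0]
    - [-1, 0, 0, 0, 0]
    - [-1, 0, 0, 0, 0]
    - [-1, 0, 0, 0, 0]
  squeeze: 25

```text
time: 6.98
ee_pos: [0.4987, -0.1392, 0.0101]
eef_rot: [0.708, 0.706, 0.0, 0.0]
ft_force: [-0.8, 1.3, 2.9]
width: 0.0586
```

move_arm:
  deltas:
    - [-1, 0, 0, -0.2, 0]
    - [-1, 0, 0, -0.5, 0]
    - [-1, 0, 0, -1, 0]
    - [-1, 0, 0, -1, 0]
    - [-1, 0, 0, -1, 0]
    - [-1, 0, 0, -1, 0]
    - [-1, 0, 0, -0.6, 0]
    - [-1, 0, 0, -0.3, 0]
    - [-1, 0, 0, 0, 0]

```text
time: 7.73
ee_pos: [0.4995, -0.1394, 0.1521]
eef_rot: [0.708, 0.706, 0.001, 0.001]
ft_force: [0.3, -0.2, -0.4]
width: 0.0585
```

move_arm:
  deltas:
    - [-1, 0.4, 0.06, 0, 0]
    - [-1, 0.9, 0.06, 0, 0]
    - [-1, 1, 0.06, 0, 0]
    - [-1, 1, 0.06, 0, 0]
    - [-1, 1, 0.06, 0, 0]
    - [-1, 1, 0.06, 0, 0]
    - [-1, 1, 0.06, 0, 0]
    - [-1, 1, 0.06, 0, 0]
    - [-1, 1, 0.06, 0, 0]
    - [-1, 0.9, 0.06, 0, 0]
    - [-1, 0.4, 0.04, 0, 0]
    - [-1, 0, 0, 0, 0]

```text
time: 8.73
ee_pos: [0.5145, 0.1037, 0.1487]
eef_rot: [0.707, 0.707, -0.001, -0.001]
ft_force: [0.2, -0.1, -0.6]
width: 0.0587
```

```bash
python3 - <<'E'
from h import *
for k in range(3): r.camera('side')
st(); snap('wrist','w5.png'); snap('side','s5.png'); snap('top','t5.png'); st()
a=cv2.imread('pics/s5.png')[80:200,140:260];b=cv2.imread('pics/t5.png')[140:260,120:240]
cv2.imwrite('pics/st5.png',np.hstack([cv2.resize(q,(400,400),interpolation=cv2.INTER_CUBIC) for q in (a,b)]))
E
```

```text
{'time': 8.8833, 'joint_positions': [-0.6769, 0.1689, 0.4419, 1.8411, -0.0781, 1.1498, -0.2134], 'joint_vel': [0.0116, -0.0073, 0.0077, -0.0022, -0.0019, -0.001, -0.0014], 'joint_torque': [-1.3192, -43.0189, 2.1393, -36.7258, -0.1902, 0.0044, -0.0296], 'ee_pos': [0.5152, 0.0992, 0.1495], 'eef_rot': [0.7088, 0.7054, -0.0006, 0.0], 'ft_force': [0.6359, -0.4958, -0.2294], 'torque': [-0.1552, 0.0845, 0.0071], 'width': 0.0584}
{'time': 9.0333, 'joint_positions': [-0.6765, 0.1683, 0.4417, 1.8406, -0.0784, 1.1499, -0.2137], 'joint_vel': [-0.0019, -0.0003, -0.006, -0.004, -0.0032, 0.0003, -0.0026], 'joint_torque': [-0.2184, -43.4087, 3.0688, -36.5666, -0.0602, 0.0227, 0.0107], 'ee_pos': [0.5154, 0.0993, 0.15], 'eef_rot': [0.7091, 0.7051, -0.0001, 0.0], 'ft_force': [-0.3733, -0.4371, -1.1304], 'torque': [-0.1126, 0.1045, 0.0299], 'width': 0.0584}
```

View pics/w5.png

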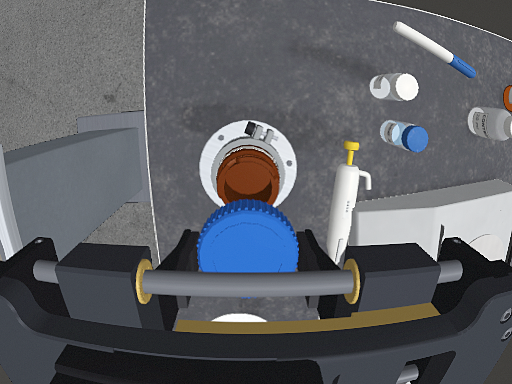

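View pics/st5.png

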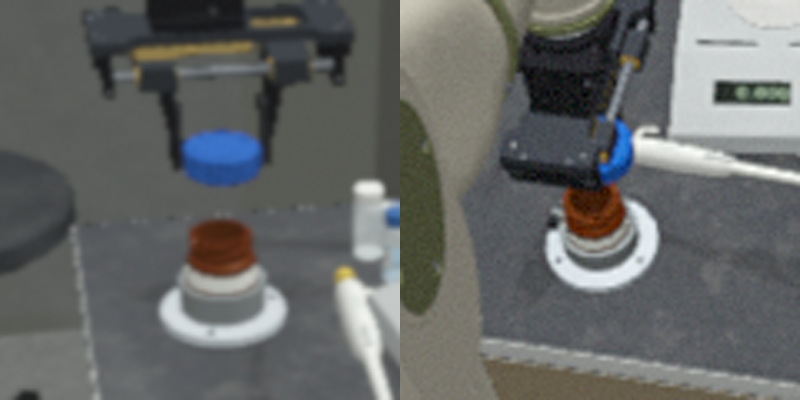

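```bash
python3 - <<'E'
from h import *
np.set_printoptions(precision=4,suppress=True)
s=r.read_state(); print(s['ee_pos'])
s['ee_pos']=np.array([.5153,.0993,.15]); s['eef_rot']=np.array([.709,.7052,0,0])
im=cv2.imread('pics/w5.png');hsv=cv2.cvtColor(im,cv2.COLOR_BGR2HSV);H=hsv[...,0].astype(int);S=hsv[...,1];V=hsv[...,2]
w=np.zeros(S.shape,bool);w[100:225,180:310]=1
blue=(S>100)&(abs(H-110)<20)
h=blobpts(w&((V>140)|(S>140))&~blue,(248,170)); hb=h[h[:,1]<172]
print('base',len(hb),fitb('wrist',s,hb,[.515,.118],[(.051,.012)]))
hj=blobpts(w&(S>140)&~blue,(248,175)); 
w=np.zeros(S.shape,bool);w[190:285,190:310]=1
h=blobpts(w&blue,(248,235)); h=h[(h[:,1]<245)]
zc=s['ee_pos'][2]+.003
print('lid',len(h),fitb('wrist',s,h,[.515,.1],[(.03,zc+.01),(.03,zc-.01)]))
# side lid & jar
im=cv2.imread('pics/s5.png');hsv=cv2.cvtColor(im,cv2.COLOR_BGR2HSV);H=hsv[...,0].astype(int);S=hsv[...,1];V=hsv[...,2]
w=np.zeros(S.shape,bool);w[110:140,185:230]=1
h=blobpts(w&(S>100)&(abs(H-110)<20),(206,127)); print('side lid',fitb('side',s,h,[.515,.1],[(.03,zc+.01),(.03,zc-.01)]),h.min(0),h.max(0))
w=np.zeros(S.shape,bool);w[140:187,180:235]=1
h=blobpts(w&((V>140)|(S>140)),(206,168));h=h[h[:,1]>174]; print('side base',len(h),fitb('side',s,h,[.515,.118],[(.051,.012),(.051,0)]))
h=blobpts(w&(S>120),(206,156)); print('jar side',h.min(0),h.max(0))
for c in ['wrist','side','top']:
  for l in ['jar_mouth','lid_center','thread_crest']:
    for x in r.tip_of(c,l)[:1]: print(c,l,round(x['confidence'],2),towrld(c,x['position']))
E
```

```text
[0.5154 0.0993 0.15  ]
blob [ 199  120   98   88 6262] [247.5048 165.0311]
base 23 (array([0.5153, 0.1168]), np.float64(0.1276219895238871), np.float64(0.07977503959988623))
blob [ 217  149   62   55 2762] [247.5985 176.7784]
blob [ 196  199  103   74 6320] [247.394  239.8672]
lid 19 (array([0.515 , 0.0962]), np.float64(-1.7493347298843631), np.float64(0.27059849924105944))
blob [194 119  25  17 357] [205.9972 126.7899]
side lid (array([0.5165, 0.1014]), np.float64(0.24547634388579834), np.float64(0.3284639177757306)) [194. 119.] [218. 135.]
blob [188 147  38  37 711] [206.5401 166.526 ]
side base 11 (array([0.5182, 0.1255]), np.float64(-0.09268743502678446), np.float64(0.13357199876291626))
blob [197 146  19  16 255] [205.8549 153.7922]
jar side [197. 146.] [215. 161.]
wrist jar_mouth 0.65 [0.5197 0.1197 0.0869]
wrist lid_center 0.58 [0.5149 0.0976 0.1582]
wrist thread_crest 0.97 [0.519  0.1177 0.0807]
side jar_mouth 0.78 [0.5143 0.1141 0.0823]
side lid_center 0.82 [0.5156 0.1008 0.1522]
side thread_crest 0.87 [0.5149 0.1167 0.0793]
top jar_mouth 0.57 [0.5161 0.1135 0.0786]
top lid_center 0.61 [0.5128 0.0978 0.1565]
top thread_crest 0.66 [0.5104 0.1157 0.0846]
```

```bash
python3 - <<'E'
from h import *
np.set_printoptions(precision=4,suppress=True)
s=r.read_state()
s['ee_pos']=np.array([.5153,.0993,.15]); s['eef_rot']=np.array([.709,.7052,0,0])
def lidh(fn,win,seed,ymax):
    im=cv2.imread(fn);hsv=cv2.cvtColor(im,cv2.COLOR_BGR2HSV);H=hsv[...,0].astype(int);S=hsv[...,1]
    w=np.zeros(S.shape,bool);w[win[1]:win[3],win[0]:win[2]]=1
    h=blobpts(w&(S>100)&(abs(H-110)<20),seed); return h[h[:,1]<ymax]
h=lidh('pics/w5.png',(190,190,310,285),(248,235),235)
for R in (.0285,.0295,.03):
  for dz in (0.003,.005): 
    zc=.15+dz; print(R,dz,fit('wrist',s,h,[.515,.1],[(R,zc+.01),(R,zc-.01)]))
s4=r.read_state(); s4['ee_pos']=np.array([.4993,-.1403,.0109]); s4['eef_rot']=np.array([.7083,.7059,0,0])
h=lidh('pics/w4.png',(190,180,310,285),(248,235),235)
for R in (.0285,.0295,.03): print('w4',R,fit('wrist',s4,h,[.499,-.139],[(R,.024),(R,.004)]))
s3=dict(s4); s3['ee_pos']=np.array([.4998,-.136,.1876]); s3['eef_rot']=np.array([.7076,.7066,0,0])
h=lidh('pics/w3.png',(180,115,320,245),(248,180),999)
for R in (.0285,.0295,.03): print('w3',R,fit('wrist',s3,h,[.499,-.139],[(R,.024),(R,.004)]))
E
```

```text
blob [ 196  199  103   74 6320] [247.394  239.8672]
0.0285 0.003 (array([0.5151, 0.0993]), np.float64(1.3315613308204386), np.float64(-0.6659987172613395))
0.0285 0.005 (array([0.515 , 0.0999]), np.float64(1.1420337833443786), np.float64(-0.5462408482341007))
0.0295 0.003 (array([0.515 , 0.0981]), np.float64(0.796471158531217), np.float64(-0.334760206584263))
0.0295 0.005 (array([0.515 , 0.0987]), np.float64(0.6243958688509333), np.float64(-0.23469471160529018))
0.03 0.003 (array([0.515 , 0.0976]), np.float64(0.5567737800327195), np.float64(-0.19734672168878106))
0.03 0.005 (array([0.515 , 0.0981]), np.float64(0.40528679242980287), np.float64(-0.1178615147307433))
blob [ 197  197  103   76 6364] [247.7315 239.0913]
w4 0.0285 (array([ 0.499 , -0.1396]), np.float64(0.7689303537377966), np.float64(-0.29322643046616426))
w4 0.0295 (array([ 0.4991, -0.1408]), np.float64(0.3440667865834494), np.float64(-0.08813787138582703))
w4 0.03 (array([ 0.4991, -0.1414]), np.float64(0.2268669217641851), np.float64(-0.014389880488750012))
blob [ 222  155   51   52 2055] [246.8428 180.6594]
w3 0.0285 (array([ 0.499 , -0.1394]), np.float64(0.2956183321362349), np.float64(-0.11317354225256765))
w3 0.0295 (array([ 0.4988, -0.139 ]), np.float64(0.7803853286153588), np.float64(0.7136772971302071))
w3 0.03 (array([ 0.4988, -0.1386]), np.float64(1.224464234547219), np.float64(1.114588194325249))
```

move_arm:
  deltas:
    - [-1, 0.36, -0.01, 0, 0]
    - [-1, 0.36, 0, 0, 0]
    - [-1, 0, 0, 0, 0]
    - [-1, 0, 0, 0.4, 0]
    - [-1, 0, 0, 0.7, 0]
    - [-1, 0, 0, 0.7, 0]
    - [-1, 0, 0, 0.4, 0]
    - [-1, 0, 0, 0.16, 0]
    - [-1, 0, 0, 0, 0]
    - [-1, 0, 0, 0, 0]
    - [-1, 0, 0, 0, 0]

```text
time: 10.4
ee_pos: [0.5158, 0.1188, 0.0919]
eef_rot: [0.708, 0.706, 0.001, 0.0]
ft_force: [0.4, 0.7, -0.4]
width: 0.0585
```

```bash
python3 - <<'E'
from h import *
st(); snap('wrist','w6.png'); snap('side','s6.png'); 
a=cv2.imread('pics/s6.png')[110:190,165:245];b=cv2.imread('pics/w6.png')[100:300,140:340]
cv2.imwrite('pics/st6.png',np.hstack([cv2.resize(q,(400,400),interpolation=cv2.INTER_CUBIC) for q in (a,b)]))
E
```

```text
{'time': 10.4, 'joint_positions': [-0.6835, 0.2456, 0.4202, 1.8888, -0.1162, 1.0295, -0.218], 'joint_vel': [-0.0017, -0.004, -0.0018, -0.0007, -0.0017, -0.0017, -0.0009], 'joint_torque': [-0.0046, -46.5049, 4.3211, -33.9211, -0.0584, 0.0261, 0.0023], 'ee_pos': [0.5158, 0.1188, 0.0919], 'eef_rot': [0.7083, 0.7059, 0.0006, 0.0002], 'ft_force': [0.4068, 0.7398, -0.4162], 'torque': [-0.1352, 0.0818, -0.0265], 'width': 0.0585}
```

View pics/st6.png

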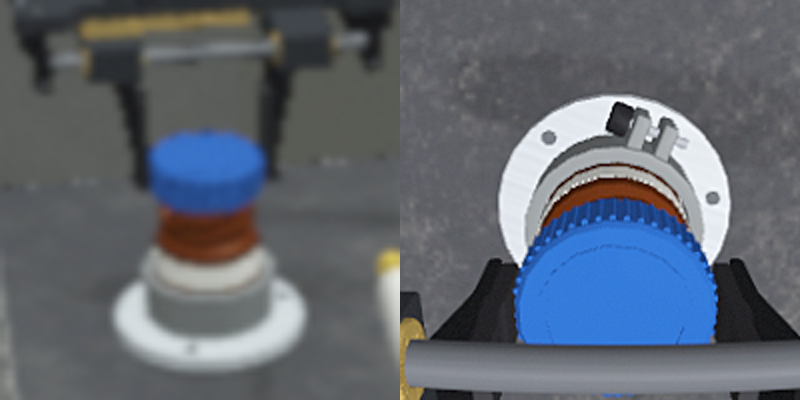

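```bash
python3 - <<'E'
from h import *
np.set_printoptions(precision=4,suppress=True)
s=r.read_state(); print(s['ee_pos'],s['time'],s['ft_force'])
im=cv2.imread('pics/w6.png');hsv=cv2.cvtColor(im,cv2.COLOR_BGR2HSV);H=hsv[...,0].astype(int);S=hsv[...,1];V=hsv[...,2]
blue=(S>100)&(abs(H-110)<20)
w=np.zeros(S.shape,bool);w[130:240,175:320]=1
h=blobpts(w&((V>140)|(S>140))&~blue,(248,180)); print(h[:,1].min(),h[:,1].max()); hb=h[h[:,1]<205]
print('base',len(hb),fitb('wrist',s,hb,[.515,.118],[(.051,.012)]),fit('wrist',s,hb,[.515,.118],[(.051,.012)]))
def side(fn):
    im=cv2.imread(fn);hsv=cv2.cvtColor(im,cv2.COLOR_BGR2HSV);H=hsv[...,0].astype(int);S=hsv[...,1]
    w=np.zeros(S.shape,bool);w[110:190,180:235]=1
    for nm,m in (('lid',(S>100)&(abs(H-110)<20)),('jar',(S>100)&((H<25)|(H>170)))):
        m=m&w; ys=np.where(m.any(1))[0]
        print(nm,[(y,np.where(m[y])[0].min(),np.where(m[y])[0].max()) for y in ys[::2]])
side('pics/s6.png')
for X in ([.515,.117,.095],[.515,.117,.075],[.515,.117,.065]): print(proj('side',X,s))
E
```

```text
[0.5158 0.1189 0.0918] 10.5 [-0.3296 -0.3368 -0.388 ]
blob [ 189  147  117   87 5154] [246.3933 186.1073]
147.0 233.0
base 26 (array([0.5151, 0.1172]), np.float64(0.48202776784796236), np.float64(0.20504397712462083)) (array([0.5151, 0.1167]), np.float64(0.30334871751082065), np.float64(0.07424756593438919))
lid [(np.int64(136), np.int64(201), np.int64(210)), (np.int64(138), np.int64(197), np.int64(215)), (np.int64(140), np.int64(194), np.int64(217)), (np.int64(142), np.int64(194), np.int64(218)), (np.int64(144), np.int64(194), np.int64(218)), (np.int64(146), np.int64(194), np.int64(217)), (np.int64(148), np.int64(195), np.int64(216)), (np.int64(150), np.int64(198), np.int64(214)), (np.int64(152), np.int64(204), np.int64(207))]
jar [(np.int64(112), np.int64(211), np.int64(213)), (np.int64(114), np.int64(183), np.int64(212)), (np.int64(116), np.int64(181), np.int64(192)), (np.int64(153), np.int64(197), np.int64(214)), (np.int64(155), np.int64(197), np.int64(215)), (np.int64(157), np.int64(197), np.int64(216)), (np.int64(159), np.int64(198), np.int64(214)), (np.int64(161), np.int64(201), np.int64(211))]
[[205.138  144.4074]]
[[205.345  151.1423]]
[[205.4472 154.465 ]]
```

move_arm:
  deltas:
    - [-1, -0.06, -0.03, 0, 0]
    - [-1, 0, 0, 0.1, 0]
    - [-1, 0, 0, 0.1, 0]
    - [-1, 0, 0, 0.1, 0]
    - [-1, 0, 0, 0, 0]
    - [-1, 0, 0, 0, 0]
    - [-1, 0, 0, 0, 0]

```text
time: 11.08
ee_pos: [0.5145, 0.1173, 0.0835]
eef_rot: [0.708, 0.706, 0.0, 0.0]
ft_force: [0.6, -0.4, -0.3]
width: 0.0583
```

move_arm:
  deltas:
    - [-1, 0, 0, 0.04, 0]
    - [-1, 0, 0, 0, 0]
    - [-1, 0, 0, 0, 0]

```text
time: 11.33
ee_pos: [0.5145, 0.1173, 0.0825]
eef_rot: [0.708, 0.706, 0.0, 0.0]
ft_force: [1.5, -0.2, -0.4]
width: 0.0586
```

move_arm:
  deltas:
    - [-1, 0, 0, 0.04, 0]
    - [-1, 0, 0, 0, 0]
    - [-1, 0, 0, 0, 0]

```text
time: 11.58
ee_pos: [0.5145, 0.1173, 0.0815]
eef_rot: [0.708, 0.706, 0.0, 0.0]
ft_force: [0.9, 0.7, -0.8]
width: 0.0584
```

move_arm:
  deltas:
    - [-1, 0, 0, 0.02, 0]
    - [-1, 0, 0, 0, 0]
    - [-1, 0, 0, 0, 0]

```text
time: 11.83
ee_pos: [0.5145, 0.1172, 0.0811]
eef_rot: [0.708, 0.706, 0.0, 0.0]
ft_force: [1.6, 0.0, -0.2]
width: 0.0585
```

move_arm:
  deltas:
    - [-1, 0, 0, 0.02, 0]
    - [-1, 0, 0, 0, 0]
    - [-1, 0, 0, 0, 0]

```text
time: 12.08
ee_pos: [0.5146, 0.1173, 0.0806]
eef_rot: [0.708, 0.706, 0.0, 0.0]
ft_force: [1.5, -1.0, 0.6]
width: 0.0584
```

move_arm:
  deltas:
    - [-1, 0, 0, 0.02, 0]
    - [-1, 0, 0, 0, 0]
    - [-1, 0, 0, 0, 0]

```text
time: 12.33
ee_pos: [0.5146, 0.1173, 0.0804]
eef_rot: [0.708, 0.706, 0.0, -0.0]
ft_force: [-0.3, -1.0, 5.5]
width: 0.0582
```

move_arm:
  deltas:
    - [-1, 0, 0, 0, -0.03]
    - [-1, 0, 0, 0, -0.03]
    - [-1, 0, 0, 0, -0.03]
    - [-1, 0, 0, 0, 0]

```text
time: 12.67
ee_pos: [0.5147, 0.1174, 0.0804]
eef_rot: [0.656, 0.755, 0.0, -0.0]
ft_force: [-0.4, 0.1, 4.8]
width: 0.0583
```

move_arm:
  deltas:
    - [-1, 0, 0, 0, -0.03]
    - [-1, 0, 0, 0, -0.03]
    - [-1, 0, 0, 0, -0.03]
    - [-1, 0, 0, 0, 0]

```text
time: 13.0
ee_pos: [0.5147, 0.1174, 0.0804]
eef_rot: [0.601, 0.799, 0.0, 0.0]
ft_force: [0.1, 0.8, 4.7]
width: 0.0584
```

move_arm:
  deltas:
    - [-1, 0, 0, 0, -0.03]
    - [-1, 0, 0, 0, -0.03]
    - [-1, 0, 0, 0, -0.03]
    - [-1, 0, 0, 0, 0]

```text
time: 13.33
ee_pos: [0.5147, 0.1174, 0.0804]
eef_rot: [0.543, 0.84, 0.0, 0.0]
ft_force: [0.3, -0.1, 5.4]
width: 0.0588
```

```bash
python3 -c "
from h import *
st()"
```

```text
{'time': 13.3333, 'joint_positions': [-0.6276, 0.2544, 0.3593, 1.8989, -0.1053, 1.0058, 0.1997], 'joint_vel': [-0.0042, -0.0002, 0.0051, -0.0005, -0.0025, -0.0001, -0.0678], 'joint_torque': [0.1889, -45.4598, 3.6403, -31.3216, -0.0321, 0.0944, 0.9641], 'ee_pos': [0.5147, 0.1174, 0.0804], 'eef_rot': [0.5433, 0.8396, 0.0003, 0.0001], 'ft_force': [0.3113, -0.0813, 5.3924], 'torque': [-0.0505, -0.0555, 0.0031], 'width': 0.0588}
```

move_arm:
  deltas:
    - [-1, 0, 0, 0, -0.03]
    - [-1, 0, 0, 0, -0.03]
    - [-1, 0, 0, 0, -0.03]
    - [-1, 0, 0, 0, 0]

```text
time: 13.67
ee_pos: [0.5147, 0.1175, 0.0804]
eef_rot: [0.483, 0.876, 0.0, 0.0]
ft_force: [0.5, 0.2, 5.4]
width: 0.0587
```

move_arm:
  deltas:
    - [-1, 0, 0, 0, -0.03]
    - [-1, 0, 0, 0, -0.03]
    - [-1, 0, 0, 0, -0.03]
    - [-1, 0, 0, 0, 0]

```text
time: 14.0
ee_pos: [0.5147, 0.1174, 0.0804]
eef_rot: [0.42, 0.908, 0.0, 0.0]
ft_force: [-0.1, -0.4, 5.5]
width: 0.0584
```

move_arm:
  deltas:
    - [-1, 0, 0, 0, -0.03]
    - [-1, 0, 0, 0, -0.03]
    - [-1, 0, 0, 0, -0.03]
    - [-1, 0, 0, 0, 0]

```text
time: 14.33
ee_pos: [0.514, 0.1172, 0.0797]
eef_rot: [0.355, 0.935, -0.0, -0.0]
ft_force: [0.2, 0.9, -0.3]
width: 0.0587
```

move_arm:
  deltas:
    - [-1, 0, 0, 0, -0.03]
    - [-1, 0, 0, 0, -0.03]
    - [-1, 0, 0, 0, 0]

```text
time: 14.58
ee_pos: [0.514, 0.1172, 0.0797]
eef_rot: [0.311, 0.95, -0.0, -0.0]
ft_force: [0.4, 0.8, -1.2]
width: 0.0584
```

move_arm:
  deltas:
    - [-1, 0, 0, 0.03, 0]
    - [-1, 0, 0, 0.03, 0]
    - [-1, 0, 0, 0, 0]
    - [-1, 0, 0, 0, 0]

```text
time: 14.92
ee_pos: [0.5143, 0.1173, 0.0784]
eef_rot: [0.311, 0.95, -0.0, -0.0]
ft_force: [-0.1, 0.4, -0.2]
width: 0.059
```

move_arm:
  deltas:
    - [-1, 0, 0, 0.03, 0]
    - [-1, 0, 0, 0.03, 0]
    - [-1, 0, 0, 0, 0]
    - [-1, 0, 0, 0, 0]

```text
time: 15.25
ee_pos: [0.5147, 0.1173, 0.0773]
eef_rot: [0.311, 0.951, 0.0, 0.0]
ft_force: [-1.5, -0.6, 3.8]
width: 0.0583
```

move_arm:
  deltas:
    - [-1, 0, 0, 0.03, 0]
    - [-1, 0, 0, 0, 0]
    - [-1, 0, 0, 0, 0]

```text
time: 15.5
ee_pos: [0.5149, 0.1173, 0.077]
eef_rot: [0.311, 0.951, 0.0, 0.0]
ft_force: [-1.8, -0.4, 8.8]
width: 0.0586
```

move_arm:
  deltas:
    - [-1, 0, 0, 0, -0.02]
    - [-1, 0, 0, 0, -0.02]
    - [-1, 0, 0, 0, 0]

```text
time: 15.75
ee_pos: [0.5144, 0.1172, 0.0762]
eef_rot: [0.28, 0.96, 0.0, -0.0]
ft_force: [0.5, -0.5, 0.0]
width: 0.0585
```

```bash
python3 -c "
from h import *
st()"
```

```text
{'time': 15.75, 'joint_positions': [-0.5586, 0.2562, 0.2808, 1.8991, -0.0838, 0.9976, 0.7623], 'joint_vel': [-0.0037, 0.0021, 0.0058, -0.0002, -0.0011, -0.0009, -0.055], 'joint_torque': [-0.0077, -49.3583, 3.154, -33.37, -0.0609, 0.2289, 0.6737], 'ee_pos': [0.5144, 0.1172, 0.0762], 'eef_rot': [0.28, 0.96, 0.0, -0.0], 'ft_force': [0.4639, -0.5156, 0.0012], 'torque': [-0.0998, -0.1675, -0.0228], 'width': 0.0585}
```

move_arm:
  deltas:
    - [-1, 0, 0, 0.02, -0.01]
    - [-1, 0, 0, 0.01, -0.01]
    - [-1, 0, 0, 0, 0]
    - [-1, 0, 0, 0, 0]

```text
time: 16.08
ee_pos: [0.5143, 0.1172, 0.0754]
eef_rot: [0.266, 0.964, -0.0, -0.0]
ft_force: [-0.1, -0.1, 0.0]
width: 0.0588
```

```bash
python3 -c "
from h import *
st()"
```

```text
{'time': 16.0833, 'joint_positions': [-0.555, 0.2571, 0.2767, 1.8995, -0.0829, 0.9962, 0.7912], 'joint_vel': [-0.001, -0.0023, 0.0006, -0.0014, 0.001, -0.0005, -0.0044], 'joint_torque': [0.0219, -49.4896, 3.2768, -33.5779, -0.0061, 0.0796, 0.117], 'ee_pos': [0.5143, 0.1172, 0.0754], 'eef_rot': [0.2657, 0.9641, -0.0, -0.0001], 'ft_force': [-0.1127, -0.1075, 0.0058], 'torque': [-0.0592, -0.007, -0.0245], 'width': 0.0588}
```

move_arm:
  deltas:
    - [-1, 0, 0, 0.02, 0]
    - [-1, 0, 0, 0, 0]
    - [-1, 0, 0, 0, 0]

```text
time: 16.33
ee_pos: [0.5144, 0.1173, 0.075]
eef_rot: [0.266, 0.964, 0.0, -0.0]
ft_force: [0.6, 0.6, -0.4]
width: 0.0586
```

move_arm:
  deltas:
    - [-1, 0, 0, 0.01, 0]
    - [-1, 0, 0, 0, 0]
    - [-1, 0, 0, 0, 0]

```text
time: 16.58
ee_pos: [0.5145, 0.1173, 0.0749]
eef_rot: [0.266, 0.964, 0.0, 0.0]
ft_force: [-0.7, -0.5, 0.6]
width: 0.0586
```

move_arm:
  deltas:
    - [-1, 0, 0, 0.01, -0.01]
    - [-1, 0, 0, 0, 0]
    - [-1, 0, 0, 0, 0]

```text
time: 16.83
ee_pos: [0.5147, 0.1173, 0.0749]
eef_rot: [0.258, 0.966, 0.0, 0.0]
ft_force: [-0.4, -1.1, 4.8]
width: 0.0585
```

```bash
python3 -c "
from h import *
st()"
```

```text
{'time': 16.8333, 'joint_positions': [-0.5529, 0.2579, 0.2744, 1.8996, -0.0827, 0.9943, 0.8073], 'joint_vel': [0.0001, 0.0005, 0.0002, 0.0017, -0.0008, 0.0001, -0.0054], 'joint_torque': [-0.0484, -47.2856, 3.0543, -31.974, -0.0639, -0.1143, 0.0984], 'ee_pos': [0.5147, 0.1173, 0.0749], 'eef_rot': [0.2578, 0.9662, 0.0002, 0.0002], 'ft_force': [-0.432, -1.0594, 4.7798], 'torque': [-0.0753, 0.1275, 0.0072], 'width': 0.0585}
```

move_arm:
  deltas:
    - [-1, 0, 0, 0, 0.02]
    - [-1, 0, 0, 0.006, 0.02]
    - [-1, 0, 0, 0.006, 0.02]
    - [-1, 0, 0, 0, 0]

```text
time: 17.17
ee_pos: [0.5147, 0.1174, 0.0744]
eef_rot: [0.304, 0.953, 0.0, 0.0]
ft_force: [-1.0, -0.0, 3.0]
width: 0.0586
```

```bash
python3 -c "
from h import *
st()"
```

```text
{'time': 17.1667, 'joint_positions': [-0.5643, 0.259, 0.2874, 1.9007, -0.0869, 0.9933, 0.7148], 'joint_vel': [0.0034, -0.002, -0.004, -0.001, 0.0019, -0.0016, 0.0574], 'joint_torque': [-0.1833, -47.6516, 3.2543, -32.0482, -0.0537, 0.1011, -0.6456], 'ee_pos': [0.5147, 0.1174, 0.0744], 'eef_rot': [0.3038, 0.9527, 0.0002, 0.0002], 'ft_force': [-0.971, -0.0379, 2.9931], 'torque': [-0.027, -0.0077, -0.132], 'width': 0.0586}
```

move_arm:
  deltas:
    - [-1, 0, 0, 0.007, 0.02]
    - [-1, 0, 0, 0.007, 0.02]
    - [-1, 0, 0, 0.006, 0.02]
    - [-1, 0, 0, 0.006, 0.02]
    - [-1, 0, 0, 0.006, 0.02]
    - [-1, 0, 0, 0, 0]

```text
time: 17.67
ee_pos: [0.5147, 0.1173, 0.0736]
eef_rot: [0.377, 0.926, 0.0, 0.0]
ft_force: [-0.0, -0.3, 2.7]
width: 0.0584
```

```bash
python3 -c "
from h import *
st()"
```

```text
{'time': 17.6667, 'joint_positions': [-0.5827, 0.261, 0.3085, 1.9022, -0.0939, 0.9916, 0.5647], 'joint_vel': [0.0036, 0.0007, -0.0038, -0.0005, 0.0029, -0.0007, 0.0525], 'joint_torque': [-0.1798, -47.3253, 3.4748, -31.8418, -0.0551, 0.1441, -0.6537], 'ee_pos': [0.5147, 0.1173, 0.0736], 'eef_rot': [0.3772, 0.9261, 0.0002, 0.0002], 'ft_force': [-0.0096, -0.269, 2.6971], 'torque': [-0.0057, -0.0443, -0.0668], 'width': 0.0584}
```

Good; continuing.

move_arm:
  deltas:
    - [-1, 0, 0, 0.0065, 0.02]
    - [-1, 0, 0, 0.0065, 0.02]
    - [-1, 0, 0, 0.0065, 0.02]
    - [-1, 0, 0, 0.0065, 0.02]
    - [-1, 0, 0, 0.0065, 0.02]
    - [-1, 0, 0, 0.0065, 0.02]
    - [-1, 0, 0, 0, 0]

```text
time: 18.25
ee_pos: [0.5146, 0.1174, 0.0726]
eef_rot: [0.462, 0.887, 0.0, 0.0]
ft_force: [-0.2, -0.7, 4.0]
width: 0.0585
```

```bash
python3 -c "
from h import *
st()"
```

```text
{'time': 18.25, 'joint_positions': [-0.6052, 0.2637, 0.3343, 1.9042, -0.1026, 0.9897, 0.3843], 'joint_vel': [0.0024, -0.0005, -0.0047, -0.0005, 0.0044, 0.0011, 0.0518], 'joint_torque': [-0.1679, -46.9308, 3.7401, -31.664, -0.0549, 0.1412, -0.6589], 'ee_pos': [0.5146, 0.1174, 0.0726], 'eef_rot': [0.4624, 0.8867, 0.0002, 0.0001], 'ft_force': [-0.1801, -0.6734, 4.0011], 'torque': [-0.1123, -0.0439, -0.0691], 'width': 0.0585}
```

move_arm:
  deltas:
    - [-1, 0, 0, 0.0065, 0.02]
    - [-1, 0, 0, 0.0065, 0.02]
    - [-1, 0, 0, 0.0065, 0.02]
    - [-1, 0, 0, 0.006, 0.02]
    - [-1, 0, 0, 0.006, 0.02]
    - [-1, 0, 0, 0.006, 0.02]
    - [-1, 0, 0, 0.006, 0.02]
    - [-1, 0, 0, 0, 0]

```text
time: 18.92
ee_pos: [0.5146, 0.1173, 0.0715]
eef_rot: [0.557, 0.831, 0.0, 0.0]
ft_force: [0.4, 0.3, 3.2]
width: 0.059
```

```bash
python3 -c "
from h import *
st()"
```

```text
{'time': 18.9167, 'joint_positions': [-0.6319, 0.2671, 0.3651, 1.9065, -0.1133, 0.9875, 0.1739], 'joint_vel': [0.0038, 0.0003, -0.005, -0.0001, 0.0033, 0.0008, 0.0492], 'joint_torque': [-0.1859, -46.6228, 4.0442, -31.6085, -0.064, 0.1257, -0.6607], 'ee_pos': [0.5146, 0.1173, 0.0715], 'eef_rot': [0.5567, 0.8307, 0.0001, 0.0001], 'ft_force': [0.381, 0.3059, 3.1884], 'torque': [-0.0743, -0.0394, -0.07], 'width': 0.059}
```

move_arm:
  deltas:
    - [-1, 0, 0, 0.0065, 0.02]
    - [-1, 0, 0, 0.0065, 0.02]
    - [-1, 0, 0, 0.0065, 0.02]
    - [-1, 0, 0, 0.0065, 0.02]
    - [-1, 0, 0, 0.0065, 0.02]
    - [-1, 0, 0, 0, 0]

```text
time: 19.42
ee_pos: [0.5148, 0.1174, 0.0709]
eef_rot: [0.62, 0.785, 0.0, 0.0]
ft_force: [-0.4, -0.2, 5.9]
width: 0.0583
```

```bash
python3 -c "
from h import *
st()"
```

```text
{'time': 19.4167, 'joint_positions': [-0.6513, 0.2696, 0.3875, 1.9077, -0.1211, 0.9861, 0.0238], 'joint_vel': [0.0037, -0.0003, -0.0019, 0.0002, 0.0018, -0.0004, 0.0453], 'joint_torque': [-0.1313, -45.6141, 4.2447, -31.0174, -0.0569, 0.004, -0.6257], 'ee_pos': [0.5148, 0.1174, 0.0709], 'eef_rot': [0.62, 0.7846, 0.0003, 0.0002], 'ft_force': [-0.4295, -0.1685, 5.9331], 'torque': [-0.1008, 0.0506, -0.0979], 'width': 0.0583}
```

move_arm:
  deltas:
    - [-1, 0, 0, 0.004, 0.02]
    - [-1, 0, 0, 0.004, 0.02]
    - [-1, 0, 0, 0, 0.01]
    - [-1, 0, 0, 0, 0]

```text
time: 19.75
ee_pos: [0.515, 0.1174, 0.0709]
eef_rot: [0.65, 0.76, 0.001, 0.0]
ft_force: [0.6, -0.5, 6.8]
width: 0.0585
```

```bash
python3 -c "
from h import *
st()"
```

```text
{'time': 19.75, 'joint_positions': [-0.6609, 0.2705, 0.3989, 1.9081, -0.125, 0.9857, -0.0505], 'joint_vel': [0.004, 0.0004, -0.0027, -0.0021, -0.0001, 0.001, 0.0242], 'joint_torque': [-0.1471, -44.8732, 4.2071, -30.4975, -0.0682, -0.0377, -0.3613], 'ee_pos': [0.515, 0.1174, 0.0709], 'eef_rot': [0.65, 0.7599, 0.0005, 0.0002], 'ft_force': [0.6233, -0.548, 6.8096], 'torque': [-0.1475, 0.0744, -0.0282], 'width': 0.0585}
```

move_arm:
  deltas:
    - [-1, 0, 0, 0, 0.015]
    - [-1, 0, 0, 0, 0.015]
    - [-1, 0, 0, 0, 0.015]
    - [-1, 0, 0, 0, 0]
    - [-1, 0, 0, 0, 0]

```text
time: 20.17
ee_pos: [0.515, 0.1174, 0.0709]
eef_rot: [0.676, 0.737, 0.0, 0.0]
ft_force: [0.0, -0.2, 6.1]
width: 0.0587
```

```bash
python3 -c "
from h import *
st()"
```

```text
{'time': 20.1667, 'joint_positions': [-0.6698, 0.2713, 0.4092, 1.9086, -0.1284, 0.9858, -0.1173], 'joint_vel': [0.0003, -0.0025, -0.0003, -0.0016, 0.0009, -0.0019, 0.0039], 'joint_torque': [-0.1512, -44.7755, 4.2301, -30.4832, -0.0768, -0.0207, -0.0688], 'ee_pos': [0.515, 0.1174, 0.0709], 'eef_rot': [0.6762, 0.7368, 0.0005, 0.0002], 'ft_force': [0.0455, -0.2455, 6.0591], 'torque': [-0.1855, 0.0652, -0.0042], 'width': 0.0587}
```

move_arm:
  deltas:
    - [-1, 0, 0, 0, 0.015]
    - [-1, 0, 0, 0, 0.015]
    - [-1, 0, 0, 0, 0.015]
    - [-1, 0, 0, 0, 0]
    - [-1, 0, 0, 0, 0]

```text
time: 20.58
ee_pos: [0.5151, 0.1174, 0.0709]
eef_rot: [0.702, 0.713, 0.001, 0.0]
ft_force: [0.8, 0.7, 6.0]
width: 0.0582
```

```bash
python3 - <<'E'
from h import *
np.set_printoptions(precision=4,suppress=True)
st(); snap('wrist','w7.png'); snap('side','s7.png')
for c in ['wrist','side']:
  for l in ['lid_center','jar_mouth','lid_foot']:
    for x in r.tip_of(c,l)[:1]: print(c,l,round(x['confidence'],2),towrld(c,x['position']))
a=cv2.imread('pics/s7.png')[110:190,165:245];b=cv2.imread('pics/w7.png')[100:300,140:340]
cv2.imwrite('pics/st7.png',np.hstack([cv2.resize(q,(400,400),interpolation=cv2.INTER_CUBIC) for q in (a,b)]))
E
```

```text
{'time': 20.5833, 'joint_positions': [-0.6789, 0.2722, 0.4195, 1.9089, -0.1318, 0.9856, -0.1848], 'joint_vel': [-0.0006, 0.0007, -0.0025, -0.0007, -0.0004, 0.0001, 0.0026], 'joint_torque': [-0.0054, -44.9172, 4.4893, -30.2933, -0.0884, 0.239, -0.1636], 'ee_pos': [0.5151, 0.1174, 0.0709], 'eef_rot': [0.7016, 0.7125, 0.0006, 0.0003], 'ft_force': [0.7833, 0.6795, 6.0049], 'torque': [-0.0649, -0.0569, 0.0446], 'width': 0.0582}
wrist lid_center 0.98 [0.5154 0.1182 0.0792]
wrist lid_foot 0.95 [0.5147 0.1147 0.0637]
side lid_center 0.71 [0.5179 0.1169 0.0756]
side jar_mouth 0.7 [0.5134 0.1129 0.0837]
side lid_foot 0.65 [0.517  0.1119 0.0668]
```

View pics/st7.png

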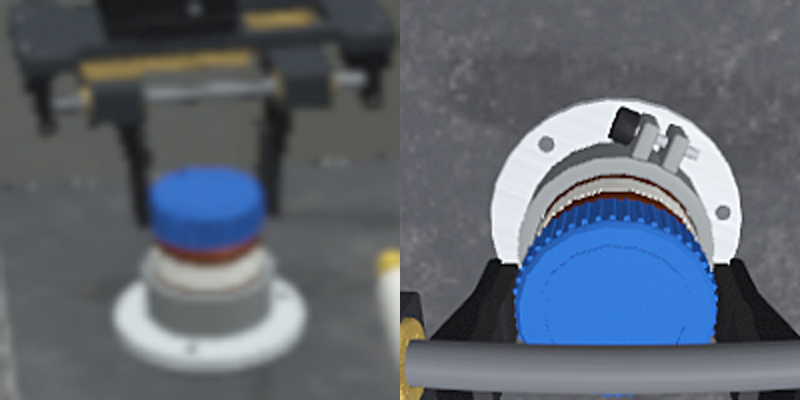

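move_arm:
  deltas:
    - [-1, 0, 0, 0, 0.015]
    - [-1, 0, 0, 0, 0.015]
    - [-1, 0, 0, 0, 0.015]
    - [-1, 0, 0, 0, 0]
    - [-1, 0, 0, 0, 0]

```text
time: 21.4
ee_pos: [0.5152, 0.1178, 0.0708]
eef_rot: [0.726, 0.687, 0.001, 0.0]
ft_force: [1.5, 0.9, 6.0]
width: 0.0584
```

```bash
python3 -c "
from h import *
st()"
```

```text
{'time': 21.4, 'joint_positions': [-0.6882, 0.2732, 0.4298, 1.9093, -0.1355, 0.9853, -0.2529], 'joint_vel': [0.0016, -0.0005, -0.0, 0.0012, -0.0033, 0.0006, 0.0041], 'joint_torque': [0.8422, -44.6896, 5.3838, -29.4699, -0.0791, 0.7774, -0.5631], 'ee_pos': [0.5152, 0.1178, 0.0708], 'eef_rot': [0.7264, 0.6873, 0.0008, 0.0003], 'ft_force': [1.531, 0.877, 6.0397], 'torque': [0.1838, -0.3951, 0.4789], 'width': 0.0584}
```

move_arm:
  deltas:
    - [-1, 0, 0, -0.012, 0]
    - [-1, 0, 0, 0, 0]
    - [1, 0, 0, 0, 0]
    - [1, 0, 0, 0, 0]
    - [1, 0, 0, 0, 0]
    - [1, 0, 0, 0, 0]
    - [1, 0, 0, 0, 0]
    - [1, 0, 0, 0, 0]
    - [1, 0, 0, 0, 0]

```text
time: 22.15
ee_pos: [0.5143, 0.1172, 0.0706]
eef_rot: [0.727, 0.686, -0.0, -0.0]
ft_force: [0.5, 0.3, -0.5]
width: 0.0858
```

move_arm:
  deltas:
    - [1, 0, 0, -0.2, 0]
    - [1, 0, 0, -0.5, 0]
    - [1, 0, 0, -1, 0]
    - [1, 0, 0, -1, 0]
    - [1, 0, 0, -1, 0]
    - [1, 0, 0, -1, 0]
    - [1, 0, 0, -0.7, 0]
    - [1, 0, 0, -0.3, 0]
    - [1, 0, 0, 0, 0]
    - [1, 0, 0, 0, 0]
    - [1, 0, 0, 0, 0]

```text
time: 23.07
ee_pos: [0.5138, 0.1171, 0.2118]
eef_rot: [0.727, 0.686, -0.001, -0.0]
ft_force: [-0.4, -0.0, -0.7]
width: 0.087
```

```bash
python3 - <<'E'
from h import *
np.set_printoptions(precision=4,suppress=True)
r.camera('top'); s=r.read_state(); snap('wrist','w8.png'); snap('side','s8.png'); snap('top','t8.png')
print(s['ee_pos'],s['ft_force'])
im=cv2.imread('pics/w8.png');hsv=cv2.cvtColor(im,cv2.COLOR_BGR2HSV);H=hsv[...,0].astype(int);S=hsv[...,1];V=hsv[...,2]
blue=(S>100)&(abs(H-110)<20)
w=np.zeros(S.shape,bool);w[110:240,180:320]=1
h=blobpts(w&blue,(248,185))
for zc in (.074,.075,.076): print('lid',zc,fitb('wrist',s,h,[.515,.117],[(.029,zc+.01),(.029,zc-.01)]))
h=blobpts(w&((V>140)|(S>140)),(248,175)); h=h[h[:,1]<175]
print('base',fitb('wrist',s,h,[.515,.117],[(.051,.012)]))
for c in ['wrist','side','top']:
  for l in ['lid_center','lid_foot']:
    for x in r.tip_of(c,l)[:1]: print(c,l,round(x['confidence'],2),towrld(c,x['position']))
def rows(fn):
    im=cv2.imread(fn);hsv=cv2.cvtColor(im,cv2.COLOR_BGR2HSV);H=hsv[...,0].astype(int);S=hsv[...,1]
    m=np.zeros(S.shape,bool);m[110:190,180:235]=1;m&=(S>100)&(abs(H-110)<20);y=np.where(m.sum(1)>2)[0];x=np.where(m.sum(0)>2)[0];print(fn,y.min(),y.max(),x.min(),x.max(),np.array(np.where(m)).mean(1))
for f in ('s6','s7','s8'): rows(f'pics/{f}.png')
a=cv2.imread('pics/s8.png')[110:190,165:245];b=cv2.imread('pics/w8.png')[90:250,165:325]
cv2.imwrite('pics/st8.png',np.hstack([cv2.resize(q,(400,400),interpolation=cv2.INTER_CUBIC) for q in (a,b)]))
for z in (.0885,.095,.075): print(z,proj('side',[.515,.117,z],s))
E
```

```text
[0.5138 0.1171 0.2117] [ 0.9992  0.6367 -0.8335]
blob [ 220  157   58   60 2658] [248.8807 186.4041]
lid 0.074 (array([0.5146, 0.1165]), np.float64(-0.3351452622042248), np.float64(0.3366357110940727))
lid 0.075 (array([0.5146, 0.1167]), np.float64(-0.23842122637217422), np.float64(0.33739133000460275))
lid 0.076 (array([0.5147, 0.117 ]), np.float64(-0.14102441675040045), np.float64(0.3381523309323755))
blob [ 209  132   81   84 4850] [249.0701 174.006 ]
base (array([0.5153, 0.1173]), np.float64(0.3513798363875885), np.float64(0.07337993873983789))
wrist lid_center 0.56 [0.5141 0.1162 0.0779]
side lid_center 0.54 [0.516  0.1193 0.0762]
side lid_foot 0.58 [0.5188 0.1159 0.0665]
top lid_center 0.87 [0.5134 0.1173 0.0775]
top lid_foot 0.55 [0.514  0.1165 0.0685]
pics/s6.png 136 152 194 218 [143.6637 205.767 ]
pics/s7.png 143 159 194 218 [150.858  205.8491]
pics/s8.png 143 159 195 217 [151.0152 205.7758]
0.0885 [[205.2057 146.6095]]
0.095 [[205.138  144.4074]]
0.075 [[205.345  151.1423]]
```

View pics/st8.png

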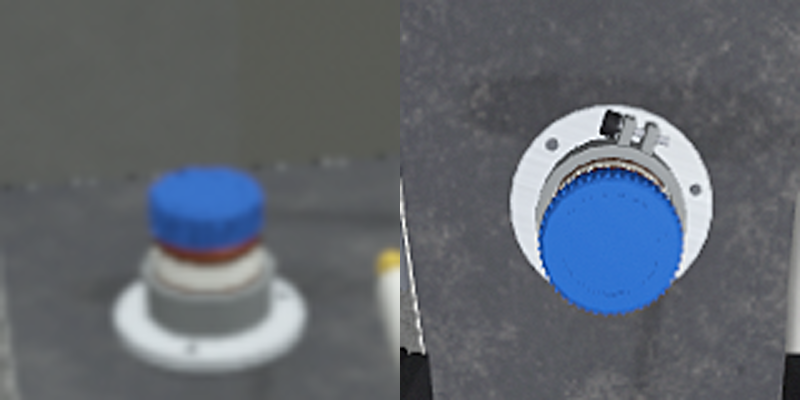

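View pics/t8.png

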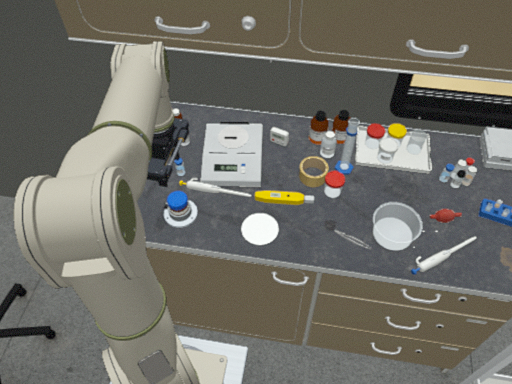

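```bash
python3 -c "
from h import *
print(r.close_job()); st()"
```

```text
the job is handed in; nothing more can be done
None
the job is handed in; nothing more can be done
```

The lid is screwed onto the jar and I've handed the job in, at about 23 s of the 72 s allowed. No verdict came back, so the result rests on my own checks.

**What I did:**
1. I gripped the lid at 25 N, lifted it off the disc and set it on the crests with about 5 N.
2. I turned it anticlockwise about 50°, where the push vanished as it ran off the starts.
3. I let it down 5.5 mm in total, turning slightly further to pass the backward-leaning gap. The highest push I read was 8.8 N.
4. I turned it clockwise about 65°. It sank 4 mm over the first 47°, then stayed level on the rim until the torque rose to about 0.5 N m.
5. I released the lid and raised the gripper clear.

**Last checks:**
- **Centring:** the lid was within about 1 mm of the jar's axis in the wrist picture. It looked level, but I did not measure the tilt.
- **Height:** the side picture puts the lid's centre about 7 mm below the rim. The arm's own travel gives about 6.5 mm. The networks read 4 to 6 mm, but they are only good to about 4 mm. The limit is 6 mm, and I judged it home because it stopped sinking and then tightened.
- **Surroundings:** the items I could see in the last top picture looked unmoved. The arm hid part of the scene near the vials, so I could not check both of those. The force on the gripper was near zero after release.

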